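Put the seal clips away and latch the supply cabinet

TASK

Put the open box of seal clips away in the little white supply cabinet: stand it upright on the pulled-out tray, let go of it, and slide the tray fully home. Only then swing the blue door shut and push it until its sprung tongue snaps in behind the strike, so that the door stays latched. Leave the tape roll and the bench timer where they are.

Things in the scene. Friction and masses are not known exactly. Their poses are not given: they have to be found in the camera images.
- clips_center (a point): Loose open clear-plastic box with aluminium seal clips in it, about 90 g, 56 mm (its own x) by 81 mm (its own y) by 30 mm high, walls stiff enough to grip across the 56 mm side. The point is its centre, 15 mm above its underside; its z axis is up.
- cabinet: Low white cabinet, fixed on the bench, 200 deep (x), 226 wide (y), 95 mm high; its roof begins 28 mm behind the front. Origin: centre of its underside. Its open front is the plane x = -0.100 m; +x points into it, +y left seen from the front. Door hinged at the right (-y). The strike, a plate with an upright roller, sticks out 26 mm in front at the left edge, 13 to 51 mm above the bench.
- tray_floor (a point): Centre of the floor of the grey tray that slides out of the cabinet front towards the cabinet's -x; axes as the cabinet's; moves with the tray. Inside 156 mm along x, 182 mm along y; floor 17 mm above the bench; rims at the sides and back 12 mm above the floor, front panel 51 mm above it. The box on the tray passes under the roof.
- tray_pull (a point): Middle of the front face of the black bar on the tray's front panel, 56 mm above the bench (bar 90 mm along y, 16 mm high, 12 mm proud). Push it towards the cabinet's +x to slide the tray in (about 2 N). The panel's top is 68 mm above the bench. With the tray home this face is 9 mm inside the cabinet's front plane.
- tray (a joint): Slide of the tray: 0 = fully home in the cabinet (a stop), grows as it is pulled out, 0.16 m = fully out. It stays where it is left.
- door_hinge (a point): Point on the upright hinge line of the door, at mid-thickness and mid-height of the door. Its axes turn with the door: +y runs along the door from the hinge to the free edge, -x is the outward normal of its outer face.
- door_push (a point): Point on the blue door's outer face, 150 mm from the hinge line, 70 mm above the bench, 6 mm out from door_hinge; axes as door_hinge. Door 12 mm thick, 195 mm wide from hinge to free edge, 6 to 92 mm above the bench. A latch plate and a black stud (20 mm) stick out of the face 160 to 193 mm from the hinge, 20 to 44 mm above the bench: push above or beside them.
- door (a joint): Hinge of the door: 0 = shut against a stop, grows as it opens (counter-clockwise from above), 2.0 rad = wide open. Swings easily, stays where left. Closing, the tongue meets the strike at about 0.08 rad and takes about 5 to 9 N at door_push to drive over; below about 0.015 rad it has snapped in and holds the door within 0.02 rad. Let go sooner, the door is pushed ajar.
- latch (a joint): Slide of the sprung steel tongue in the door's free edge, sloped on its inner side: 0 = fully sprung out (12 mm out of the edge), grows up to 0.011 m as the strike pushes it back. It springs out by itself.
- roll: Bystander: loose cream tape roll lying flat, 104 mm diameter, 25 mm high. Origin: centre of its underside. Leave it alone.
- timer: Bystander: loose white bench timer, 82 x 58 x 22 mm, lying on its back. Origin: centre of its underside. Leave it alone.
Not all that is in view belongs to the job. Several things look just like the part that bears clips_center: the one meant starts farthest to the robot's left.

How it is judged:
By the outcome, as a careful person would: the job done as asked, in the order asked, and still so for the second after the job is handed in, with the robot touching nothing.
It also fails if it takes over 69 s, if anything falls off the work surface, if the arm or the gripper's body presses on something with over 40 N, if the wrist force passes 120 N, or if a joint passes its speed limit or range.

ROBOT

A 6-joint arm with a two-finger parallel gripper is mounted at the origin on a cart in front of the work surface, level with it; the furniture and walls round the work are solid. World frame = base frame: x ahead of the robot, y to its left, z up, the work surface at z = 0. Lengths are in m, angles in rad, forces in N, time in s.
With the tool pointing down it reaches from about 0.25 to 0.725 m from the base axis. Payload 4 kg.
Tool frame: the origin (TCP) lies on the centre line of the jaws, within the pads' length; the fingertips stand 22 mm ahead of it and the grasp point (between the pads) lies 3 mm ahead of it; z points along the fingers, y is the line along which they close (so a half turn about z gives the same grasp; the last joint's range is limited). The gripper opens to 85 mm and grips with 20 to 120 N. Pads are 22 mm wide; open, the fingers measure 114 mm over their backs; the gripper's body (76 mm by 85 mm) begins 54 mm behind the grasp point. The pads swing forward as they close: fully open they stand 13 mm farther back than shut.
Start: joints at [1.188, 0.241, 0.005, 1.335, 0, 1.571], TCP at [0.187, 0.464, 0.253] pointing down, gripper open.
Joint ranges: [-2.72, 2.72], [-1.05, 1.87], [-1.09, 1.28], [-1.99, 2.15], [-1.42, 1.44], [-3.14, 3.14]. Speed limits (rad/s): [2.79, 2.79, 3.14, 3.14, 3.14, 3.14].

INTERFACE

Orientations are given as a unit quaternion [x, y, z, w].
In Python, from workcell import bot gives the robot as it stands.
- The arm moves only by the shell command python3 -m inch 'ROWS'. ROWS is JSON, one flat list of numbers, 7 for each row, row after row: the shift along the world's x, y, z in mm, then the turn, a rotation vector about the world's x, y, z in rad, then the opening in per cent of the stroke, from 0 (shut) to 100 (fully open). A call has 1 to 8 rows; each row is the pose to reach, as a shift and turn from the pose commanded when the call began; what a row does not reach only later rows make up. A row lasts 1/12 s, in which the tool goes at most 41.7 mm and 7.16 degrees, less where a joint would pass 70% of its speed; a pose out of reach is approached as far as the arm can. A call with a gripper value outside its range is refused whole. The fingers move at their own pace and stop on an object; the grip force is fixed at half the most. Time passes only in rows, so rows that repeat a pose let the fingers close. It gives the time, the measured TCP pose, the force, the opening and the grip force at its end, in the units of the state.
- bot.get_obs(): the state, without advancing time (a new reading comes with each control period).
- bot.camera(name): name is "scene" or "top"; returns the picture (420x560x3 uint8, blue, green, red); there is no depth.
- bot.camera_info(name): a dict with "intrinsics" (3x3 intrinsics, pixels), "distortion" ([k1, k2, p1, p2, k3] as OpenCV has them; the pictures are not rectified), "camera_from_world" (4x4, takes a point from world to camera coordinates). Camera axes: x right, y down, z forward; pixel columns grow to the right and rows downward; lengths in m; the calibration is good to about 2 mm. A picture is of the moment at which its call begins. camera_info takes no time and is no camera call.
- bot.job_done(): hands the job in; it is judged then, once.
Trained networks look in the newest picture that a camera, given by its name, has taken for a name from the list of things; names that differ only in an ending like _2 or _b are one class to them, and where a whole thing is asked for, a point or a joint stands for the part that bears it (a point fixed in the world has none). Each returns a list of dicts, best first, with "confidence" (0 to 1); they miss things now and then, are a little off and sometimes report something else, mostly with a low value. They report only what shows in the picture. A call takes as long as a camera call. They do not tell look-alikes from the thing itself.
- bot.silhouettes(camera, target): "mask" (420x560 bool, what is visible of it) and "uv" ([column, row] in pixels, amid what is visible of it).
- bot.spot_point(camera, target): "uv" ([column, row] in pixels: a listed point, or the origin of a listed thing).
The state is a dict: "clock": time; "joint_pos": joint angles; "joint_vel": joint speeds; "tau": joint torques, N m; "eef_pos": TCP position; "tool_rot": TCP orientation; "ft_force": force on the tool from outside, world axes, zero at the start; "ft_torque": the same for the moment, N m; "grip_width": finger opening in m; "grasp_force": force on a finger pad.
Only numpy, scipy, OpenCV 4.12 (cv2) and the standard library are available. Lean on these libraries where they do the work, as an engineer would, in place of code of your own. Each camera call takes 0.05 s, during which the arm holds its last target. There are 200 camera calls.

## Working session

There is one attempt and no reset: what is moved stays moved. The work goes in short steps, Python scripts to look and compute and a shell command to move; the robot and the scene stay as the last step left them, time stands still between calls to the robot, and variables do not carry over. Pictures are saved under pics/ and viewed, at most 10 in all, crops included, and the job is handed in when it is done.

```bash
mkdir -p pics; ls; cat > h.py <<'E'
import numpy as np, cv2
from workcell import bot
def ray(cam,uv):
    i=bot.camera_info(cam);K=np.array(i["intrinsics"]);d=np.array(i["distortion"]);T=np.array(i["camera_from_world"])
    p=cv2.undistortPoints(np.array([[uv]],float),K,d)[0,0]
    R=T[:3,:3];return -R.T@T[:3,3],R.T@np.array([p[0],p[1],1.])
def at(cam,uv,z):
    c,r=ray(cam,uv);return c+r*(z-c[2])/r[2]
def proj(cam,P):
    i=bot.camera_info(cam);T=np.array(i["camera_from_world"])
    return cv2.projectPoints(np.array(P,float).reshape(-1,1,3),cv2.Rodrigues(T[:3,:3])[0],T[:3,3],np.array(i["intrinsics"]),np.array(i["distortion"]))[0][:,0]
E
python3 - <<'E'
from h import *
np.set_printoptions(precision=3,suppress=True)
Z=dict(clips_center=.015,cabinet=0,tray_floor=.017,tray_pull=.056,door_hinge=.049,door_push=.07,roll=0,timer=0)
for c in("scene","top"):
    im=bot.camera(c);cv2.imwrite(f"pics/{c}0.png",im)
    print(c,"cam pos",ray(c,(280,210))[0])
    for n,z in Z.items():
        for d in bot.spot_point(c,n)[:5]: print(n,round(d["confidence"],2),np.array(d["uv"]),at(c,d["uv"],z))
print(bot.get_obs())
E
```

```text
pics
scene cam pos [-0.018 -0.549  0.906]
clips_center 0.83 [217.2 203.3] [0.483 0.121 0.015]
clips_center 0.64 [182.8 177.8] [0.487 0.287 0.015]
cabinet 0.84 [314.8 203.6] [ 0.688 -0.097  0.   ]
tray_floor 0.95 [291.7 227.8] [ 0.556 -0.112  0.017]
tray_pull 0.69 [272.5 237.5] [ 0.47  -0.114  0.056]
door_hinge 0.82 [323.8 234.1] [ 0.575 -0.209  0.049]
door_hinge 0.26 [240.2 166.7] [0.622 0.156 0.049]
door_push 0.68 [311.4 267.4] [ 0.455 -0.257  0.07 ]
roll 0.83 [242.  166.3] [0.664 0.193 0.   ]
timer 0.81 [331.5 339.4] [ 0.364 -0.392  0.   ]
timer 0.65 [307.3 268.9] [ 0.484 -0.227  0.   ]
top cam pos [ 0.349 -0.066  1.236]
clips_center 0.86 [222.3 236. ] [0.478 0.11  0.015]
clips_center 0.71 [162.8 228.2] [0.506 0.287 0.015]
cabinet 0.63 [290.5 170.7] [ 0.673 -0.098  0.   ]
cabinet 0.28 [196.6 178.3] [0.659 0.19  0.   ]
tray_floor 0.62 [295.6 210.3] [ 0.547 -0.108  0.017]
tray_pull 0.92 [300.3 236.8] [ 0.464 -0.117  0.056]
tray_pull 0.16 [162.6 228.6] [0.5   0.276 0.056]
door_hinge 0.75 [330.2 195.3] [ 0.583 -0.209  0.049]
door_hinge 0.44 [349.4 243. ] [ 0.443 -0.257  0.049]
door_push 0.61 [346.4 244.5] [ 0.438 -0.245  0.07 ]
roll 0.55 [195.8 180.2] [0.653 0.193 0.   ]
timer 0.92 [391.3 272.3] [ 0.358 -0.382  0.   ]
{'clock': 0.9, 'joint_pos': array([ 1.188,  0.241,  0.005,  1.335, -0.   ,  1.571]), 'joint_vel': array([ 0.001,  0.002, -0.   , -0.001, -0.001,  0.002]), 'tau': array([ -0.   , -37.219,  25.269,   0.001,  -0.   ,  -0.   ]), 'eef_pos': array([0.187, 0.464, 0.253]), 'tool_rot': array([ 0.19 ,  0.982, -0.   ,  0.   ]), 'ft_force': array([ 0.001, -0.017, -0.907]), 'ft_torque': array([0.001, 0.018, 0.014]), 'grasp_force': 0.0, 'grip_width': 0.08511648507353728}
```

View pics/scene0.png

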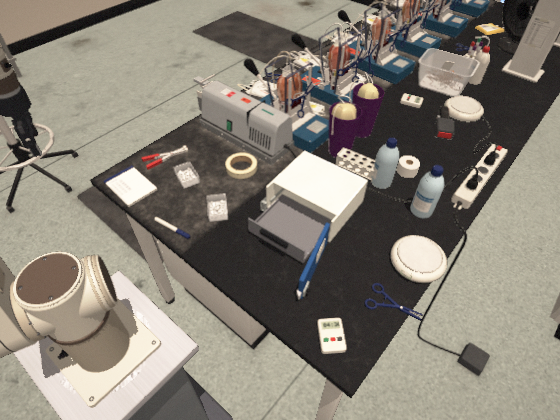

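View pics/top0.png

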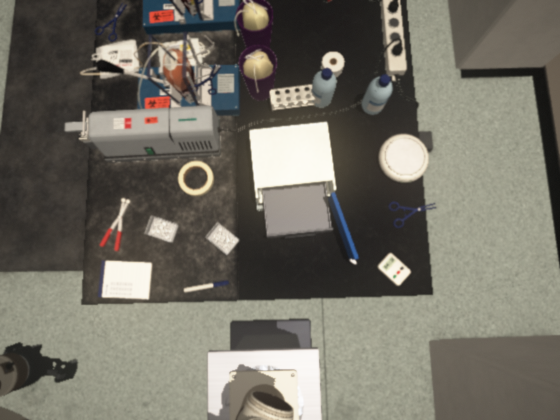

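The scene shows two clips boxes: left one at top (162,229) / scene (186,176), and the other at top (222,237) / scene (217,207). The notepad at top (127,280) is the only other thing that could be mistaken for one. I choose the left one (y≈0.287). The cabinet is at top (291,170), with its tray pulled out and its door open. Next I'll fit the poses from the silhouettes and check the choice in a crop.

```bash
cat >> h.py <<'E'
from scipy.optimize import minimize
def best(cam,t,near):
    L=bot.silhouettes(cam,t)
    L=[d for d in L if np.hypot(*(np.array(d["uv"])-near))<30]
    return L[0]["mask"] if L else None
def boxpts(p,sx,sy,z0,z1,off=(0,0)):
    c,s=np.cos(p[2]),np.sin(p[2]);o=[]
    for z in(z0,z1):
        for a,b in((-1,-1),(1,-1),(1,1),(-1,1)):
            x=off[0]+a*sx/2;y=off[1]+b*sy/2;o.append([p[0]+c*x-s*y,p[1]+s*x+c*y,z])
    return o
def fit(masks,sx,sy,z0,z1,p0):
    # signed-distance soft IoU of the projected hull against the masks
    S=4
    def cost(p):
        f=0
        for cam,m in masks.items():
            h=cv2.convexHull(proj(cam,boxpts(p,sx,sy,z0,z1)).astype(np.float32))
            im=np.zeros((m.shape[0]*S,m.shape[1]*S),np.uint8)
            cv2.fillConvexPoly(im,np.round((h+.5)*S*16-8).astype(int),255,shift=4)
            im=cv2.resize(im,m.shape[::-1],interpolation=cv2.INTER_AREA)/255.
            f+=1-np.minimum(im,m).sum()/np.maximum(im,m).sum()
        return f/len(masks)
    B=None
    for y0 in p0[2]:
        r=minimize(cost,[p0[0],p0[1],y0],method="Nelder-Mead",options=dict(initial_simplex=np.array([p0[0],p0[1],y0])+np.array([[0,0,0],[.01,0,0],[0,.01,0],[0,0,.25]]),xatol=2e-4,fatol=1e-4,maxiter=120))
        if B is None or r.fun<B.fun:B=r
    return B.x,B.fun
E
python3 - <<'E'
from h import *
np.set_printoptions(precision=3,suppress=True)
t=bot.camera("top");s=bot.camera("scene")
mk={"top":best("top","clips_center",(162,229)),"scene":best("scene","clips_center",(185,177))}
mk={k:v for k,v in mk.items() if v is not None}
for k,v in mk.items():
    print(k,v.sum(),fit({k:v},.056,.081,0,.03,(.5,.287,[-.8,0,.8,1.6])))
p,f=fit(mk,.056,.081,0,.03,(.5,.287,[-.8,0,.8,1.6]));print("both",p,f)
ck={"top":best("top","cabinet",(291,170)),"scene":best("scene","cabinet",(315,200))}
for k,v in ck.items():
    if v is not None: print("cab",k,v.sum())
from itertools import product
ov=t.copy();os_=s.copy()
for cam,im in(("top",ov),("scene",os_)):
    q=proj(cam,boxpts(p,.056,.081,0,.03))
    for a in(q[:4],q[4:]): cv2.polylines(im,[np.round(a*16).astype(int)],True,(0,255,0),1,shift=4)
a=cv2.resize(ov[195:265,120:250],(780,420),interpolation=cv2.INTER_CUBIC) 
cv2.imwrite("pics/crop1.png",a)
b=cv2.resize(t[110:275,230:370],None,fx=3.6,fy=3.6,interpolation=cv2.INTER_CUBIC)
cv2.imwrite("pics/crop2.png",b)
E
```

```text
top 568 (array([ 0.503,  0.292, -0.345]), np.float64(0.05406388466371259))
scene 443 (array([0.505, 0.29 , 2.832]), np.float64(0.05813737728146817))
both [0.505 0.291 2.799] 0.07283409217636361
cab scene 8206
```

View pics/crop1.png

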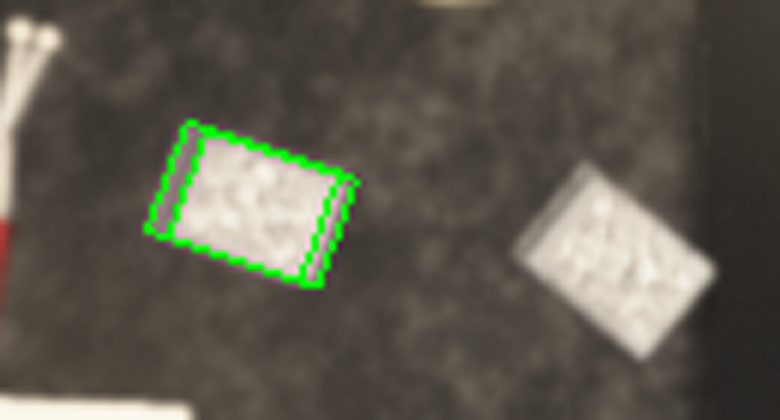

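View pics/crop2.png

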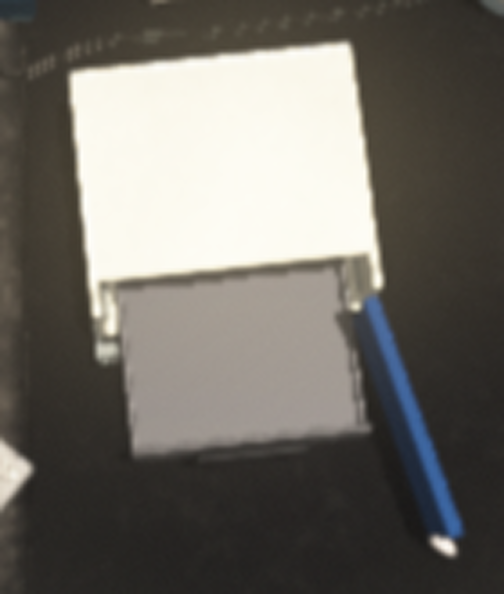

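The crop shows the fitted outline lying right on the left box, top (162,229), with the look-alike at (222,237), so the choice holds. The cabinet crop shows the roof, the tray about 0.1 m out and the door swung wide to the right. Now to the box.

```bash
python3 -m inch '[318,-173,-133,0,0,1.611,100, 318,-173,-133,0,0,1.611,100, 318,-173,-133,0,0,1.611,100, 318,-173,-133,0,0,1.611,100, 318,-173,-133,0,0,1.611,100, 318,-173,-133,0,0,1.611,100, 318,-173,-133,0,0,1.611,100, 318,-173,-133,0,0,1.611,100]'
python3 - <<'E'
from h import *
from scipy.optimize import least_squares
np.set_printoptions(precision=4,suppress=True)
o=bot.get_obs();R=cv2  # state
q=o["tool_rot"];print(o["eef_pos"],"closing yaw",2*np.arctan2(q[1],q[0])-np.pi/2)
px=np.array([[70,72],[350,42],[101,284],[365,255],[93,312],[382,288]])/3.6-.36+[230,110]
loc=np.array([[.1,.113],[.1,-.113],[-.072,.113],[-.072,-.113],[-.1,.113],[-.1,-.113]])
W=lambda p,l,z:np.c_[p[0]+np.cos(p[2])*l[:,0]-np.sin(p[2])*l[:,1],p[1]+np.sin(p[2])*l[:,0]+np.cos(p[2])*l[:,1],np.full(len(l),z)]
for sel in([0,1,2,3],[0,1,4,5],range(6)):
    sel=list(sel)
    r=least_squares(lambda p:(proj("top",W(p,loc[sel],.095))-px[sel]).ravel(),[.68,-.1,.1]);print(r.x,np.abs(r.fun).reshape(-1,2).max(1))
E
```

```text
clock: 1.87
eef_pos: [0.4407, 0.326, 0.1474]
tool_rot: [-0.267, 0.964, 0.0, 0.0]
ft_force: [-0.1, 0.5, -0.0]
grip_width: 0.0855
grasp_force: 0.0
[0.4407 0.326  0.1474] closing yaw 2.1120353012354296
[ 0.6814 -0.0997  0.0757] [0.4141 0.5541 3.2623 3.5187]
[ 0.6832 -0.0999  0.0691] [0.4527 0.3613 0.7731 0.5238]
[ 0.6821 -0.0998  0.0711] [0.1215 0.4616 3.3498 3.4628 1.2186 0.237 ]
```

```bash
python3 -m inch '[43,-23,-18,0,0,0.611,100, 43,-23,-18,0,0,0.611,100, 43,-23,-18,0,0,0.611,100, 43,-23,-18,0,0,0.611,100, 43,-23,-18,0,0,0.611,100, 43,-23,-18,0,0,0.611,100, 43,-23,-18,0,0,0.611,100]'
python3 - <<'E'
from h import *
np.set_printoptions(precision=4,suppress=True)
q=bot.get_obs()["tool_rot"];print("yaw",2*np.arctan2(q[1],q[0])-np.pi/2)
t=bot.camera("top");cv2.imwrite("pics/t2.png",t)
ms=bot.silhouettes("top","cabinet");print([(d["confidence"],d["uv"],d["mask"].sum()) for d in ms])
s=bot.camera("scene");m=best("scene","cabinet",(315,200))
W=lambda p,l:[[p[0]+np.cos(p[2])*a-np.sin(p[2])*b,p[1]+np.sin(p[2])*a+np.cos(p[2])*b,z] for a,b,z in l]
L=[(x,y,z) for x in(-.1,-.072,.1) for y in(-.113,.113) for z in(0,.095)]
sb=cv2.resize(s[140:310,220:400],None,fx=3.3,fy=3.3,interpolation=cv2.INTER_CUBIC)
for p,c in(((.683,-.0999,.07),(0,0,255)),):
    q=(proj("scene",W(p,L))-[220,140]+.5)*3.3-.5
    for u in q: cv2.circle(sb,tuple(np.round(u).astype(int)),3,c,1)
cv2.imwrite("pics/s2.png",sb)
E
```

```text
clock: 2.45
eef_pos: [0.4823, 0.3039, 0.1297]
tool_rot: [-0.541, 0.841, 0.0, -0.0]
ft_force: [0.3, -0.4, 0.4]
grip_width: 0.0852
grasp_force: 0.0
yaw 2.714054787772408
[(0.63, [295.8, 182.8], np.int64(8960))]
```

View pics/s2.png

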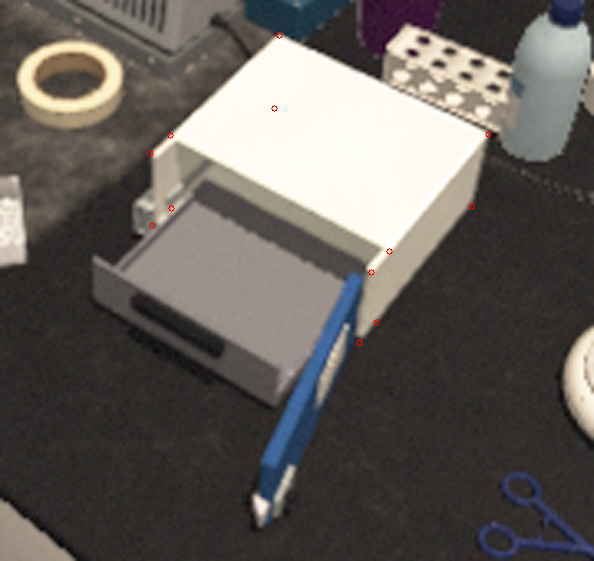

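The scene crop shows the tray out, the blue door open, and the projected cabinet corners falling on the real ones (front left (151,153), front right (371,272)). The cabinet pose (0.683, −0.100, yaw 0.07) is good.

```bash
python3 -m inch '[21,-12,0,0,0,0.078,100, 21,-12,-30,0,0,0.078,100, 21,-12,-60,0,0,0.078,100, 21,-12,-85,0,0,0.078,100, 21,-12,-105,0,0,0.078,100, 21,-12,-105,0,0,0.078,100]'
python3 -m inch '[0,0,0,0,0,0,40, 0,0,0,0,0,0,40, 0,0,0,0,0,0,40, 0,0,0,0,0,0,40, 0,0,0,0,0,0,40, 0,0,0,0,0,0,40]'
```

```text
clock: 3.15
eef_pos: [0.4999, 0.2901, 0.0203]
tool_rot: [-0.574, 0.819, 0.0, -0.004]
ft_force: [0.3, -0.8, 0.1]
grip_width: 0.0853
grasp_force: 0.0
clock: 3.65
eef_pos: [0.5047, 0.2929, 0.0271]
tool_rot: [-0.575, 0.818, -0.0, 0.002]
ft_force: [0.8, -0.3, 5.3]
grip_width: 0.0554
grasp_force: 66.3
```

```bash
python3 -m inch '[0,0,20,0,0,0,40, 0,0,55,0,0,0,40, 0,0,95,0,0,0,40, 0,0,125,0,0,0,40, 0,0,125,0,0,0,40, 0,0,125,0,0,0,40]'
python3 - <<'E'
from h import *
bot.camera("top");s=bot.camera("scene")
cv2.imwrite("pics/s3.png",cv2.resize(s[90:260,110:310],(800,680))[:600])
o=bot.get_obs();print(o["eef_pos"],o["ft_force"],o["grip_width"])
E
```

```text
clock: 4.15
eef_pos: [0.5047, 0.2929, 0.1528]
tool_rot: [-0.575, 0.818, -0.0, 0.003]
ft_force: [-0.3, 0.1, -1.7]
grip_width: 0.0554
grasp_force: 65.7
[0.50252547 0.29155778 0.1491256 ] [-0.16894798  0.00781591 -0.53584413] 0.05546245269953009
```

View pics/s3.png

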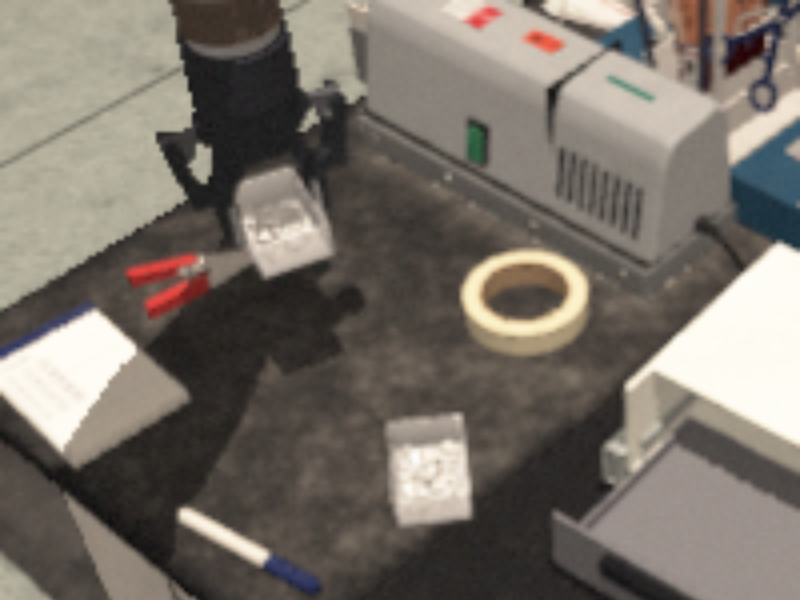

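The picture shows the box held between the fingers at (285,220), with the look-alike left untouched at (428,468). I'll check numerically whether it hangs level.

```bash
python3 - <<'E'
from h import *
np.set_printoptions(precision=4,suppress=True)
bot.camera("scene");m=best("scene","clips_center",(181,145))
bot.camera("top");m2=best("top","clips_center",(160,226))
o=bot.get_obs();e=o["eef_pos"];print(e,m is not None,m2 is not None)
from scipy.spatial.transform import Rotation as Ro
def pts(v):
    R=Ro.from_euler("z",-.342).as_matrix()@Ro.from_euler("x",v[2]).as_matrix()
    c=np.array([[a*.028,b*.0405,d*.015] for a in(-1,1) for b in(-1,1) for d in(-1,1)])
    return c@R.T+[e[0],e[1],e[2]+v[0]]+R@[0,v[1],0]
def cost(v):
    f=0
    for cam,mm in(("scene",m),("top",m2)):
        if mm is None: continue
        h=cv2.convexHull(proj(cam,pts(v)).astype(np.float32));im=np.zeros(mm.shape,np.uint8)
        cv2.fillConvexPoly(im,np.round(h*16).astype(int),1,shift=4)
        f+=1-(im&mm).sum()/(im|mm).sum()
    return f
for t in(-.4,-.2,0,.2,.4):
    r=minimize(cost,[-.01,0,t],method="Nelder-Mead",options=dict(initial_simplex=np.array([-.01,0,t])+np.array([[0,0,0],[.008,0,0],[0,.008,0],[0,0,.1]])));print(t,r.x,r.fun)
E
```

```text
[0.5022 0.2914 0.148 ] True True
-0.4 [-0.0035 -0.0128 -0.1635] 0.6470798811016858
-0.2 [-0.0085 -0.0038 -0.0965] 0.6189864456787556
0 [-0.009  -0.0038 -0.1094] 0.6085876248311386
0.2 [-0.0092 -0.0054  0.2398] 0.7016810029797044
0.4 [-0.0108 -0.0017 -0.1039] 0.6170023844442449
```

```bash
python3 -m inch '[3,-30,0,0,0,-0.1,40, 8,-65,0,0,0,-0.2,40, 11,-100,0,0,0,-0.3,40, 14,-135,0,0,0,-0.4,40, 17,-170,0,0,0,-0.5,40, 20,-205,0,0,0,-0.6,40, 22,-235,0,0,0,-0.7,40, 24,-260,0,0,0,-0.8,40]'
python3 -m inch '[5,-35,0,0,0,-0.1,40, 9,-70,0,0,0,-0.2,40, 12,-105,0,0,0,-0.3,40, 15,-130,0,0,0,-0.36,40, 15,-141,0,0,0,-0.36,40, 15,-141,0,0,0,-0.36,40, 15,-141,0,0,0,-0.36,40]'
python3 - <<'E'
from h import *
for i in range(3): s=bot.camera("scene")
o=bot.get_obs();q=o["tool_rot"];print(o["eef_pos"],"yaw",2*np.arctan2(q[1],q[0])-np.pi/2,o["grip_width"])
E
```

```text
clock: 5.12
eef_pos: [0.5264, 0.0296, 0.1488]
tool_rot: [-0.207, 0.978, -0.0, -0.001]
ft_force: [0.4, -0.1, -0.3]
grip_width: 0.0553
grasp_force: 65.6
clock: 5.7
eef_pos: [0.5416, -0.109, 0.1489]
tool_rot: [-0.032, 0.999, 0.001, -0.001]
ft_force: [-0.5, 0.6, -0.4]
grip_width: 0.0558
grasp_force: 65.6
[ 0.54195317 -0.10754922  0.14949217] yaw 1.6373932398782656 0.055340614473775696
```

```bash
python3 -m inch '[0,-2,-30,0,0,0,40, 0,-2,-60,0,0,0,40, 0,-2,-80,0,0,0,40, 0,-2,-95,0,0,0,40, 0,-2,-102,0,0,0,40, 0,-2,-106,0,0,0,40, 0,-2,-108,0,0,0,40, 0,-2,-108,0,0,0,40]'
```

```text
clock: 6.52
eef_pos: [0.5444, -0.1094, 0.0441]
tool_rot: [-0.033, 0.999, 0.0, 0.002]
ft_force: [0.3, 1.8, 3.3]
grip_width: 0.0555
grasp_force: 66.0
```

```bash
python3 -m inch '[0,0,0,0,0,0,70, 0,0,0,0,0,0,85, 0,0,0,0,0,0,100, 0,0,0,0,0,0,100]'
```

```text
clock: 6.85
eef_pos: [0.5423, -0.1109, 0.042]
tool_rot: [-0.032, 0.999, -0.0, 0.0]
ft_force: [0.6, 0.1, 0.1]
grip_width: 0.0851
grasp_force: 0.0
```

```bash
python3 -m inch '[0,0,30,0,0,0,100, 0,0,70,0,0,0,100, 0,0,100,0,0,0,100, -35,-2,105,0,0,0,50, -75,-5,105,0,0,0,0, -110,-7,105,0,0,0,0, -116,-7,105,0,0,0,0, -116,-7,105,0,0,0,0]'
python3 - <<'E'
from h import *
np.set_printoptions(precision=4,suppress=True)
s=bot.camera("scene")
p=bot.spot_point("scene","tray_pull");print([(d["confidence"],at("scene",d["uv"],.056)) for d in p[:2]])
m=best("scene","clips_center",proj("scene",[.5413,-.11,.032])[0])
print(bot.get_obs()["eef_pos"])
if m is not None: print(fit({"scene":m},.056,.081,.017,.047,(.541,-.11,[.07])))
cv2.imwrite("pics/s4.png",cv2.resize(s[120:290,210:400],(760,680),interpolation=cv2.INTER_CUBIC)[:600])
E
```

```text
clock: 7.52
eef_pos: [0.4235, -0.1179, 0.1468]
tool_rot: [-0.031, 1.0, 0.0, -0.001]
ft_force: [0.0, 0.3, 0.1]
grip_width: 0.0252
grasp_force: 0.0
[(0.62, array([ 0.4744, -0.1079,  0.056 ]))]
[ 0.4279 -0.1184  0.1473]
(array([ 0.5475, -0.1091,  0.6975]), np.float64(0.3315759152249437))
```

View pics/s4.png

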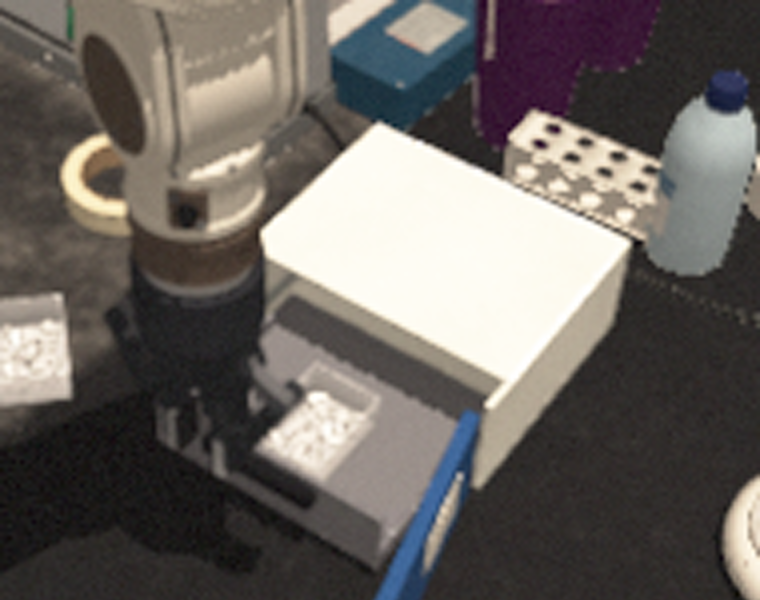

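The picture shows the box standing upright on the tray at about (320,430), free of the gripper. Now I push the tray in.

```bash
python3 -m inch '[0,0,-30,0,0,0,0, 0,0,-60,0,0,0,0, 0,0,-82,0,0,0,0, 0,0,-82,0,0,0,0, 10,1,-82,0,0,0,0, 20,1,-82,0,0,0,0, 30,2,-82,0,0,0,0, 40,3,-82,0,0,0,0]'
python3 -m inch '[10,1,0,0,0,0,0, 20,1,0,0,0,0,0, 30,2,0,0,0,0,0, 40,3,0,0,0,0,0, 50,4,0,0,0,0,0, 60,4,0,0,0,0,0, 70,5,0,0,0,0,0, 80,6,0,0,0,0,0]'
python3 -m inch '[8,1,0,0,0,0,0, 15,1,0,0,0,0,0, 21,1,0,0,0,0,0, 26,2,0,0,0,0,0, 30,2,0,0,0,0,0, 30,2,0,0,0,0,0]'
```

```text
clock: 8.33
eef_pos: [0.4688, -0.1156, 0.0663]
tool_rot: [-0.032, 0.999, -0.001, 0.001]
ft_force: [-1.6, -2.3, 1.4]
grip_width: -0.0002
grasp_force: 1.0
clock: 9.0
eef_pos: [0.5479, -0.1092, 0.0659]
tool_rot: [-0.032, 0.999, -0.001, 0.001]
ft_force: [-1.4, -2.0, 0.2]
grip_width: 0.0006
grasp_force: 1.0
clock: 9.5
eef_pos: [0.5774, -0.1069, 0.065]
tool_rot: [-0.032, 0.999, 0.0, 0.001]
ft_force: [0.7, -0.3, 0.8]
grip_width: 0.0
grasp_force: 0.0
```

```bash
python3 -m inch '[2,0,0,0,0,0,0, 4,0,0,0,0,0,0, 5,0,0,0,0,0,0, 5,0,0,0,0,0,0]'
python3 -m inch '[2,0,0,0,0,0,0, 4,0,0,0,0,0,0, 4,0,0,0,0,0,0]'
```

```text
clock: 9.83
eef_pos: [0.5812, -0.1069, 0.0647]
tool_rot: [-0.032, 0.999, 0.0, -0.0]
ft_force: [0.1, 0.9, 0.4]
grip_width: -0.0001
grasp_force: 0.3
clock: 10.08
eef_pos: [0.5823, -0.1069, 0.0646]
tool_rot: [-0.032, 0.999, 0.0, -0.003]
ft_force: [-8.7, 0.2, 6.0]
grip_width: -0.0001
grasp_force: 4.2
```

```bash
python3 -m inch '[2,0,0,0,0,0,0, 2,0,0,0,0,0,0, 2,0,0,0,0,0,0]'
python3 -m inch '[-15,-1,0,0,0,0,0, -40,-3,0,0,0,0,0, -80,-5,30,0,0,0,0, -110,-5,65,0,0,0,0, -140,-5,90,0,0,0,0, -140,-5,90,0,0,0,0]'
python3 - <<'E'
from h import *
np.set_printoptions(precision=4,suppress=True)
C=np.array([.683,-.0999]);c,s_=np.cos(.07),np.sin(.07);A=np.array([[c,s_],[-s_,c]])
for cam in("scene","top"):
    bot.camera(cam)
    for n,z in(("tray_pull",.056),("door_hinge",.049),("door_push",.07)):
        for d in bot.spot_point(cam,n)[:2]:
            w=at(cam,d["uv"],z);print(cam,n,round(d["confidence"],2),w,"cab",A@(w[:2]-C))
    for d in bot.silhouettes(cam,"door")[:2]:
        m=d["mask"];print(d["confidence"],d["uv"],m.sum());np.save(f"door_{cam}.npy",m) if d["confidence"]>.4 else 0
print(bot.get_obs()["eef_pos"],bot.get_obs()["joint_pos"])
E
```

```text
clock: 10.33
eef_pos: [0.5823, -0.1069, 0.0645]
tool_rot: [-0.032, 0.999, 0.0, -0.005]
ft_force: [-12.5, 1.0, 8.3]
grip_width: 0.0004
grasp_force: 6.4
clock: 10.83
eef_pos: [0.4453, -0.1125, 0.1586]
tool_rot: [-0.032, 1.0, -0.001, 0.002]
ft_force: [0.2, -0.6, 0.3]
grip_width: 0.0003
grasp_force: 0.0
scene tray_pull 0.95 [ 0.6094 -0.1055  0.056 ] cab [-0.0738 -0.0005]
scene door_hinge 0.59 [ 0.5789 -0.2057  0.049 ] cab [-0.1113 -0.0982]
scene door_push 0.95 [ 0.4402 -0.2516  0.07  ] cab [-0.2528 -0.1344]
0.89 [309.9, 264.3] 688
top tray_pull 0.7 [ 0.5881 -0.1088  0.056 ] cab [-0.0952 -0.0023]
top door_hinge 0.94 [ 0.5824 -0.2144  0.049 ] cab [-0.1084 -0.1072]
top door_push 0.97 [ 0.4305 -0.2428  0.07  ] cab [-0.2619 -0.1249]
0.72 [342.7, 240.0] 430
[ 0.4473 -0.1119  0.1536] [-0.2451  0.2377 -0.2709  1.0643 -0.     -0.3096]
```

```bash
python3 - <<'E'
from h import *
np.set_printoptions(precision=4,suppress=True)
m={c:np.load(f"door_{c}.npy") for c in("scene","top")}
for k in({"scene":m["scene"]},{"top":m["top"]},m):
    p,f=fit(k,.012,.195,.006,.092,(.505,-.235,[1.7,1.9]))
    h=p[:2]-.0975*np.array([-np.sin(p[2]),np.cos(p[2])]);e=p[:2]+.0975*np.array([-np.sin(p[2]),np.cos(p[2])])
    d=h-[.683,-.0999];c,s=np.cos(.07),np.sin(.07)
    print(p,f,"hinge",h,"cab",[c*d[0]+s*d[1],-s*d[0]+c*d[1]],"free",e,"angle",p[2]-.07)
E
```

```text
[ 0.4883 -0.2389  1.8748] 0.12975001158068655 hinge [ 0.5814 -0.2097] cab [np.float64(-0.10906598610113005), np.float64(-0.10240794887905688)] free [ 0.3953 -0.2681] angle 1.8047638191883857
[ 0.4844 -0.2404  1.8556] 0.38410825214998867 hinge [ 0.578 -0.213] cab [np.float64(-0.11267256963895558), np.float64(-0.10551162247088633)] free [ 0.3908 -0.2678] angle 1.7855960951614411
[ 0.4863 -0.2396  1.8682] 0.2617894357407708 hinge [ 0.5795 -0.211 ] cab [np.float64(-0.11104347644078155), np.float64(-0.10360060958006023)] free [ 0.393  -0.2682] angle 1.7981720805738404
```

```bash
python3 -m inch '[1,-25,0,0,0,0.12,0, 2,-50,0,0,0,0.24,0, 3,-75,0,0,0,0.36,0, 4,-100,0,0,0,0.48,0, 5,-125,0,0,0,0.6,0, 6,-150,0,0,0,0.72,0, 6,-175,0,0,0,0.84,0, 6,-187,0,0,0,0.96,0]'
python3 -m inch '[0,0,0,0,0,0.12,0, 0,0,0,0,0,0.24,0, 0,0,0,0,0,0.36,0, 0,0,0,0,0,0.48,0, 0,0,0,0,0,0.6,0, 0,0,0,0,0,0.72,0, 0,0,0,0,0,0.84,0, 0,0,0,0,0,0.84,0]'
python3 - <<'E'
from h import *
np.set_printoptions(precision=4,suppress=True)
for i in range(3): bot.camera("scene")
o=bot.get_obs();q=o["tool_rot"];print(o["eef_pos"],"yaw",2*np.arctan2(q[1],q[0])-np.pi/2,o["joint_pos"])
H=np.array([.5813,-.21])
for f in np.r_[1.87:0.0:-.1,.07]:
    u=np.array([-np.sin(f),np.cos(f)]);n=-np.array([np.cos(f),np.sin(f)])
    print(round(f,2),1000*(H+.15*u+.017*n))
E
```

```text
clock: 12.0
eef_pos: [0.4534, -0.3018, 0.1539]
tool_rot: [-0.492, 0.871, -0.0, -0.0]
ft_force: [0.1, 0.6, 0.7]
grip_width: -0.0001
grasp_force: 0.0
clock: 12.67
eef_pos: [0.4533, -0.299, 0.1539]
tool_rot: [0.803, -0.595, -0.001, 0.0]
ft_force: [0.4, -0.1, 0.1]
grip_width: 0.0001
grasp_force: 0.0
[ 0.4533 -0.299   0.1543] yaw -2.8507469296779098 [-0.5831  0.387  -0.0555  1.1292  0.     -2.4447]
1.87 [ 442.9752 -270.4586]
1.77 [ 437.6304 -256.3471]
1.67 [ 433.7212 -241.7726]
1.57 [ 431.2865 -226.8805]
1.47 [ 430.3507 -211.8199]
1.37 [ 430.9231 -196.741 ]
1.27 [ 432.9981 -181.7946]
1.17 [ 436.5548 -167.13  ]
1.07 [ 441.5578 -152.8938]
0.97 [ 447.9571 -139.2281]
0.87 [ 455.6886 -126.2696]
0.77 [ 464.6752 -114.1477]
0.67 [ 474.8271 -102.9835]
0.57 [486.0429 -92.8886]
0.47 [498.2104 -83.9638]
0.37 [511.2081 -76.2984]
0.27 [524.9062 -69.9688]
0.17 [539.1677 -65.0384]
0.07 [553.8502 -61.5564]
0.07 [553.8502 -61.5564]
```

```bash
python3 -m inch '[0,0,-35,0,0,0,0, 0,0,-70,0,0,0,0, 0,0,-74,0,0,0,0, 0,0,-74,0,0,0,0, -5,15,-74,0,0,0,0, -10,29,-74,0,0,0,0, -12,36,-74,0,0,-0.05,0, -15,43,-74,0,0,-0.1,0]'
python3 -m inch '[-2,8,0,0,0,-0.05,0, -4,15,0,0,0,-0.1,0, -5,22,0,0,0,-0.15,0, -6,30,0,0,0,-0.2,0, -7,37,0,0,0,-0.25,0, -7,45,0,0,0,-0.3,0, -7,52,0,0,0,-0.35,0, -7,60,0,0,0,-0.4,0]'
python3 - <<'E'
from h import *
o=bot.get_obs();q=o["tool_rot"];print(o["eef_pos"],"yaw",2*np.arctan2(q[1],q[0])-np.pi/2)
E
```

```text
clock: 13.48
eef_pos: [0.4396, -0.2565, 0.0833]
tool_rot: [0.771, -0.637, 0.002, -0.0]
ft_force: [0.3, -0.3, 0.4]
grip_width: 0.0001
grasp_force: 0.3
clock: 14.15
eef_pos: [0.4331, -0.1968, 0.0835]
tool_rot: [-0.629, 0.777, -0.002, 0.001]
ft_force: [0.6, -1.1, 0.2]
grip_width: 0.0002
grasp_force: 0.3
[ 0.43309532 -0.19682249  0.08346133] yaw 2.9312731334621924
```

```bash
python3 -m inch '[2,15,0,0,0,-0.1,0, 6,30,0,0,0,-0.2,0, 10,44,0,0,0,-0.3,0, 17,58,0,0,0,-0.4,0, 25,71,0,0,0,-0.5,0, 34,83,0,0,0,-0.6,0, 44,94,0,0,0,-0.7,0, 55,104,0,0,0,-0.8,0]'
python3 -m inch '[6,5,0,0,0,-0.05,0, 12,9,0,0,0,-0.1,0, 18,13,0,0,0,-0.15,0, 25,17,0,0,0,-0.2,0, 32,20,0,0,0,-0.25,0, 39,23,0,0,0,-0.3,0]'
python3 - <<'E'
from h import *
np.set_printoptions(precision=4,suppress=True)
s=bot.camera("scene");o=bot.get_obs();q=o["tool_rot"];print(o["eef_pos"],"yaw",2*np.arctan2(q[1],q[0])-np.pi/2)
cv2.imwrite("pics/s5.png",cv2.resize(s[120:290,210:400],(760,680),interpolation=cv2.INTER_CUBIC)[:600])
E
```

```text
clock: 14.82
eef_pos: [0.4878, -0.0918, 0.0833]
tool_rot: [-0.276, 0.961, -0.001, 0.001]
ft_force: [-1.3, -1.2, 0.0]
grip_width: 0.0001
grasp_force: 0.5
clock: 15.32
eef_pos: [0.5269, -0.0689, 0.0833]
tool_rot: [-0.13, 0.992, -0.0, 0.001]
ft_force: [-1.6, -0.1, 0.6]
grip_width: 0.0003
grasp_force: 0.3
[ 0.5286 -0.0686  0.0835] yaw 1.8309642629420706
```

View pics/s5.png

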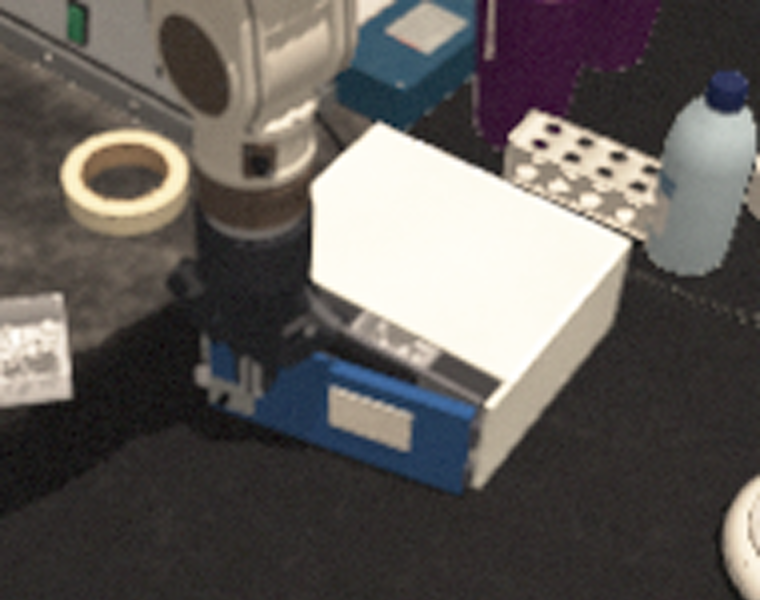

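The picture shows the door nearly closed (free edge at (210,380)) with the gripper pushing on it, and the box inside just behind the roof edge. I keep pushing slowly.

```bash
python3 -m inch '[6,2,0,0,0,-0.05,0, 12,4,0,0,0,-0.1,0, 17,5,0,0,0,-0.14,0, 20,6,0,0,0,-0.17,0, 23,7,0,0,0,-0.19,0, 26,7,0,0,0,-0.19,0]'
python3 -m inch '[2,0,0,0,0,0,0, 4,0,0,0,0,0,0, 4,0,0,0,0,0,0]'
```

```text
clock: 15.87
eef_pos: [0.5512, -0.0622, 0.0827]
tool_rot: [-0.037, 0.999, -0.0, 0.0]
ft_force: [0.3, 0.2, -0.7]
grip_width: 0.0001
grasp_force: 0.0
clock: 16.12
eef_pos: [0.5556, -0.0622, 0.0816]
tool_rot: [-0.037, 0.999, -0.0, 0.0]
ft_force: [-1.5, -1.2, 0.4]
grip_width: 0.0003
grasp_force: 0.4
```

```bash
for k in 1; do :; done; python3 -m inch '[2,0,0,0,0,0,0, 4,0,0,0,0,0,0, 4,0,0,0,0,0,0]'
python3 -m inch '[2,0,0,0,0,0,0, 4,0,0,0,0,0,0, 4,0,0,0,0,0,0]'
python3 -m inch '[2,0,0,0,0,0,0, 4,0,0,0,0,0,0, 4,0,0,0,0,0,0]'
```

```text
clock: 16.37
eef_pos: [0.5557, -0.0622, 0.0806]
tool_rot: [-0.037, 0.999, 0.0, -0.004]
ft_force: [-10.4, -0.9, 8.5]
grip_width: 0.0
grasp_force: 5.2
clock: 16.62
eef_pos: [0.5558, -0.0621, 0.0806]
tool_rot: [-0.037, 0.999, 0.0, -0.007]
ft_force: [-20.5, -0.4, 16.0]
grip_width: 0.0
grasp_force: 10.3
clock: 16.87
eef_pos: [0.5558, -0.0622, 0.0804]
tool_rot: [-0.037, 0.999, 0.0, -0.011]
ft_force: [-29.9, -0.4, 23.5]
grip_width: 0.0003
grasp_force: 15.2
```

Solid stop at x=0.556, where the shut door should be. I back off and check that the door stays.

```bash
python3 -m inch '[-8,0,0,0,0,0,0, -16,-1,0,0,0,0,0, -30,-2,5,0,0,0,0, -60,0,40,0,0,0,0, -100,10,75,0,0,0,0, -140,40,100,0,0,0,0, -160,75,110,0,0,0,0, -170,110,110,0,0,0,0]'
python3 -m inch '[0,40,0,0,0,0,0, 0,80,0,0,0,0,0, 0,120,0,0,0,0,0, 0,160,0,0,0,0,0, 0,160,0,0,0,0,0, 0,160,0,0,0,0,0]'
python3 - <<'E'
from h import *
np.set_printoptions(precision=4,suppress=True)
for c in("top","scene"):
    im=bot.camera(c)
    for n,z in(("door_push",.07),("door_hinge",.049),("roll",0),("timer",0)):
        print(c,n,[at(c,d["uv"],z) for d in bot.spot_point(c,n)[:1]])
    ms=[d for d in bot.silhouettes(c,"door") if d["confidence"]>.4]
    if ms:
        p,f=fit({c:ms[0]["mask"]},.012,.195,.006,.092,(.575,-.112,[.07,.2]));print("door fit",p,f,"angle",p[2]-.07)
cv2.imwrite("pics/s6.png",cv2.resize(im[120:290,210:400],(760,680),interpolation=cv2.INTER_CUBIC)[:600])
E
```

```text
clock: 17.53
eef_pos: [0.4057, 0.0303, 0.1901]
tool_rot: [-0.035, 0.999, 0.0, 0.003]
ft_force: [1.3, 1.2, -0.0]
grip_width: 0.0
grasp_force: 0.0
clock: 18.03
eef_pos: [0.4061, 0.1929, 0.1878]
tool_rot: [-0.04, 0.999, 0.0, 0.001]
ft_force: [0.8, -0.8, 0.3]
grip_width: -0.0001
grasp_force: 0.0
top door_push [array([ 0.5732, -0.0494,  0.07  ])]
top door_hinge [array([ 0.5881, -0.2124,  0.049 ])]
top roll [array([0.6556, 0.1914, 0.    ])]
top timer [array([ 0.3619, -0.3798,  0.    ])]
door fit [ 0.5744 -0.1126  0.0786] 0.09285523295973619 angle 0.00864526646505355
scene door_push [array([ 0.5705, -0.0592,  0.07  ])]
scene door_hinge [array([ 0.5809, -0.2096,  0.049 ])]
scene roll [array([0.6452, 0.1871, 0.    ])]
scene timer [array([ 0.368 , -0.3808,  0.    ])]
door fit [ 0.5742 -0.112   0.0742] 0.06656137122883565 angle 0.00422074777761855
```

View pics/s6.png

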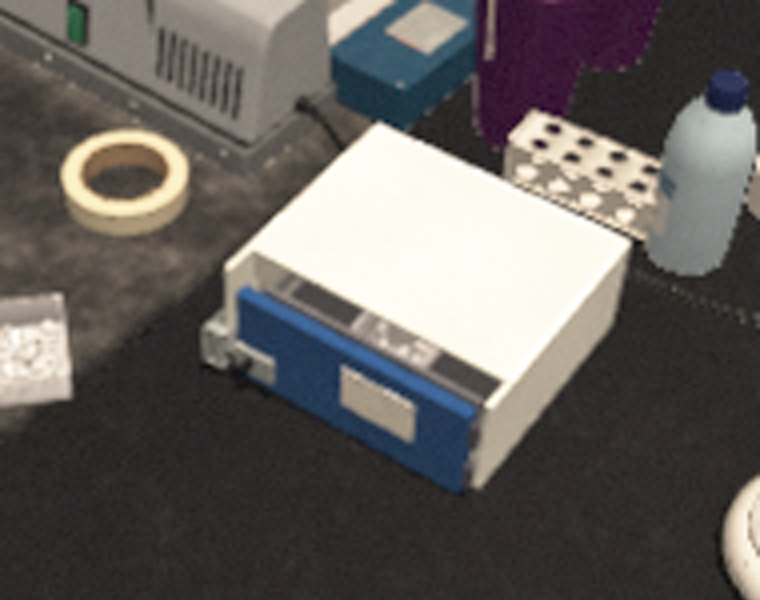

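The picture shows the blue door shut flush (fitted angle about 0.004–0.009 rad) with its tongue at the strike (220,345), the box inside behind it at (400,340), and the roll unmoved. Handing in.

```bash
python3 -c "
from workcell import bot
print(bot.job_done())"
```

```text
the job is handed in; nothing more can be done
None
```

The left-hand clips box stands upright in the tray, the tray is fully home, and the blue door is shut and held after release (fitted about 0.004–0.009 rad); the roll and timer were left alone, and the job was handed in at about 19 s.

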